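Load the spool carousel and index it one click

TASK

Gently set the loose thread spool upright and fully home in the empty cup that stands at the carousel's loading pointer, and let go of it. Then push one of the carousel's upright posts to turn the tray exactly one click clockwise (seen from above), without touching the spool again, and leave the tray resting in its click. Do not force anything and leave the other things on the table alone.

Things in the scene. Friction and masses are not known exactly. Their poses are not given: they have to be found in the camera images.
- spool: The loose thread spool: two pale round flanges 36 mm across (lower one 6 mm thick, upper one 7 mm thick) on a 31 mm wound waist, 45 mm tall, about 30 g, standing upright alone on the table. Origin: centre of its underside; z along its axis. (Three like it already sit in cups of the carousel.)
- carousel: Fixed base of the carousel: a grey disc 256 mm across, 10 mm high, on the table. Origin: on the turning axis at table level; z up; -x points from the axis to the loading pointer, a small steel block at the rim (36 mm high, 116 to 126 mm from the axis). On it turns a tray with six cups and six posts (see the points below).
- tray_middle (a point): Fixed point on the axis, at the tray's upper face, 32 mm above the table (axes as carousel). The tray: an aluminium disc 224 mm across; a hub to 44 mm above the table in the middle; six cups every 60 degrees, centres 75 mm from the axis. The cup at the pointer and the next two anticlockwise (from above) are empty; the other three hold spools, tops 80 mm above the table.
- load_point (a point): Fixed point: centre of the floor of the cup at the pointer if the tray is exactly in its click: 75 mm from the axis on the carousel's -x side, 35 mm above the table (axes as carousel). Cup: inside 39 mm across, without a lead-in; outside 47 mm; rim 51 mm above the table.
- next_point (a point): Fixed point: the load point turned one click (60 degrees) clockwise, seen from above, about the axis; 35 mm above the table. The spool must end here. Axes as carousel.
- post_point (a point): Fixed point: top centre of the post just anticlockwise (30 degrees) of the loading cup if the tray is exactly in its click; 100 mm from the axis, 85 mm above the table. Six such steel posts, 12 mm thick (18 mm at the foot), stand midway between neighbouring cups. Pushing one takes up to about 12 N until half way (30 degrees); then the tray runs on by itself towards the next click.
- click_point (a point): Fixed point under the tray, where the spring roller presses on the six-sided cam; 40 mm from the axis on the +x side. It makes the clicks, 60 degrees apart; they are worn: at the start friction holds the tray up to 0.18 rad either side of the true place (cups up to 14 mm, posts 18 mm along their circles); after a click it may stop 0.2 rad short, which is good enough. This angle is not measured. 2 to 4 N sideways shifts it.
- round_die: Bystander: hollow round steel cutting die, 40 mm across, 35 mm tall, standing to the right of the spool. Origin: centre of its underside.
- heel_die: Bystander: hollow heel-shaped steel cutting die, 74x64x31 mm, at the left front of the table. Origin: centre of its underside.
- tape_roll: Bystander: roll of dark tape lying flat, 60 mm across, 19 mm high, near the front edge before the carousel. Origin: centre of its underside.

How it is judged:
By the outcome, as a careful person would: the job done as asked, in the order asked, and still so for the second after the job is handed in, with the robot touching nothing.
It also fails if it takes over 72 s, if anything falls off the work surface, if the arm or the gripper's body presses on something with over 40 N, if the wrist force passes 120 N, or if a joint passes its speed limit or range.

ROBOT

A 7-joint arm with a two-finger parallel gripper is mounted at the origin on a cart in front of the work surface, level with it; the furniture and walls round the work are solid. World frame = base frame: x ahead of the robot, y to its left, z up, the work surface at z = 0. Lengths are in m, angles in rad, forces in N, time in s.
With the tool pointing down it reaches from about 0.4 to 0.85 m from the base axis. Payload 4.5 kg.
Tool frame: the origin (TCP) lies at the very end of the fingers, on their centre line; the grasp point (between the pads) lies ctrl.grip_point_offset behind it (ctrl.grip_point_offset is the distance from the TCP to the grasp point, in m); z points along the fingers, y is the line along which they close (so a half turn about z gives the same grasp; the last joint's range is limited). The gripper opens to 88 mm and grips with 3 to 60 N. Pads are 18 mm wide; open, the fingers measure 123 mm over their backs; the gripper's body (75 mm by 187 mm) begins 45 mm behind the grasp point.
Start: joints at [1.382, 0.689, -0.195, 1.565, 0.157, 0.902, -0.215], TCP at [0.138, -0.61, 0.239] pointing down, gripper open.
Joint ranges: [-3.01, 3.01], [-0.46, 2.08], [-1.47, 1.51], [0.13, 2.56], [-1, 4.14], [0.04, 2.09], [-2.66, 2.66]. Speed limits (rad/s): [2.57, 2.57, 3.14, 3.14, 3.14, 3.14, 3.14].

INTERFACE

Orientations are given as a rotation vector (axis times angle).
In Python, from plant import ctrl gives the robot as it stands.
- The arm moves only by the shell command python3 -m jog 'ROWS' [FORCE]. ROWS is JSON, a list that holds one entry, the list of rows, each a list of 7 numbers: the closure in counts, from 0 (fully open) to 255 (shut), then the shift along the world's x, y, z as a fraction of full scale, then the turn, a rotation vector about the world's x, y, z as a fraction of full scale. A call has 1 to 12 rows; each row is the pose to reach, as a shift and turn from the pose commanded when the call began; what a row does not reach only later rows make up. Full scale, the value 1, is 100 mm for a shift and 2 rad for a turn. A row lasts 1/10 s, in which the tool goes at most 50 mm and 8.59 degrees, less where a joint would pass 70% of its speed; a pose out of reach is approached as far as the arm can. A call with a number of a shift or a turn outside -1 to 1 is refused whole. A call with a gripper value outside its range is refused whole. The fingers move at their own pace and stop on an object; FORCE is the grip in N (left out, the last holds). Time passes only in rows, so rows that repeat a pose let the fingers close. It gives the time, the measured TCP pose, the force, the opening and the grip force at its end, in the units of the state.
- ctrl.sense(): the state, without advancing time (a new reading comes with each control period).
- ctrl.camera(name): name is "side" or "top"; returns a dict with "image" (400x640x3 uint8, red, green, blue), "mtx" (3x3 intrinsics, pixels), "rvec" (rotation vector, rad) and "tvec" (3), from world to camera coordinates, as OpenCV has them. Camera axes: x right, y down, z forward; pixel columns grow to the right and rows downward; lengths in m; the calibration is good to about 2 mm. A picture is of the moment at which its call begins. There is no depth.
- ctrl.sign_off(): hands the job in; it is judged then, once.
The state is a dict: "clock": time; "joints": joint angles; "dq": joint speeds; "tau": joint torques, N m; "eef_pos": TCP position; "orientation": TCP orientation; "wrist_force": force on the tool from outside, world axes, zero at the start; "wrist_torque": the same for the moment, N m; "finger_gap": finger opening in m; "grasp_force": force on a finger pad.
Only numpy, scipy, OpenCV 4.12 (cv2) and the standard library are available. Lean on these libraries where they do the work, as an engineer would, in place of code of your own. Each camera call takes 0.05 s, during which the arm holds its last target. There are 200 camera calls.

## Working session

There is one attempt and no reset: what is moved stays moved. The work goes in short steps, Python scripts to look and compute and a shell command to move; the robot and the scene stay as the last step left them, time stands still between calls to the robot, and variables do not carry over. Pictures are saved under pics/ and viewed, at most 13 in all, crops included, and the job is handed in when it is done.

```bash
ls; mkdir -p pics
python3 - <<'E'
from plant import ctrl
import cv2,numpy as np
for n in("top","side"):
    c=ctrl.camera(n); cv2.imwrite(f"pics/{n}0.png",c["image"][:,:,::-1]); print(n,c["mtx"].tolist(),c["rvec"],c["tvec"],(-cv2.Rodrigues(np.array(c["rvec"]))[0].T@np.array(c["tvec"]).ravel()))
s=ctrl.sense();print(s, ctrl.grip_point_offset)
E
```

```text
pics
top [[376.2954730582026, 0.0, 319.6309561101559], [0.0, 376.2954730582026, 200.15705506331514], [0.0, 0.0, 1.0]] [ 2.11358016 -2.17307714  0.18690488] [-0.01338869  0.51549924  1.0516186 ] [ 0.34000937 -0.01097672  1.12075579]
side [[462.6784686514351, 0.0, 321.1057224667207], [0.0, 462.6784686514351, 197.1493881333022], [0.0, 0.0, 1.0]] [ 0.67063052 -2.61339308  1.16308548] [0.4194357  0.22449843 1.02744372] [0.07131813 0.73910403 0.85475458]
{'clock': 0.1, 'joints': array([ 1.3817888 ,  0.68988213, -0.19452534,  1.56620036,  0.15727538,
        0.90249115, -0.2150971 ]), 'dq': array([ 0.00100793, -0.00279065,  0.00010581, -0.00232653,  0.00266904,
        0.00022672,  0.00195992]), 'tau': array([-2.46931566e-03, -5.28504181e+01, -1.27177343e+00, -1.53840816e+01,
       -5.26580738e-02,  1.97498746e-03,  4.46392551e-05]), 'eef_pos': array([ 0.13795263, -0.60902622,  0.23801215]), 'orientation': array([-3.12054633e+00, -3.49185667e-01,  4.22780767e-04]), 'wrist_force': array([ 1.45914927, -0.13958321,  0.02794823]), 'wrist_torque': array([ 0.01431093, -0.00336269, -0.01043528]), 'grasp_force': 0.0, 'finger_gap': 0.08814098934313809} 0.0187
```

View pics/top0.png

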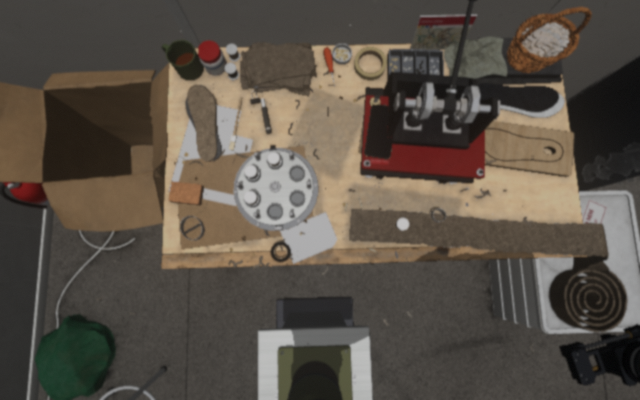

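View pics/side0.png

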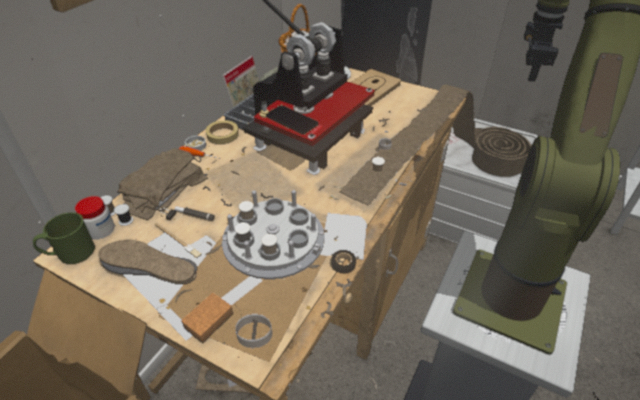

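Top view: image up is +x and left is +y. The spool is at (403,224), the round die at (438,213), and the carousel at (276,188). Its empty cups are at (275,212), (298,200) and (298,173). Side view: the spool is at (378,163) and the hub at about (272,229).

```bash
cat > h.py <<'E'
from plant import ctrl
import cv2,numpy as np
def load(n):
    c=ctrl.camera(n); c["bgr"]=np.ascontiguousarray(c["image"][:,:,::-1]); return c
def ray(c,u,v):
    R=cv2.Rodrigues(np.array(c["rvec"]))[0]; t=np.array(c["tvec"]).ravel()
    return -R.T@t, R.T@np.linalg.inv(c["mtx"])@np.array([u,v,1.])
def onz(c,u,v,z):
    o,d=ray(c,u,v); return o+d*(z-o[2])/d[2]
def px(c,p):
    return cv2.projectPoints(np.array(p,float).reshape(-1,1,3),np.array(c["rvec"]),np.array(c["tvec"]),np.array(c["mtx"]),None)[0].reshape(-1,2)
def tri(a,ua,b,ub):
    A=0;B=0
    for c,u in((a,ua),(b,ub)):
        o,d=ray(c,*u); d/=np.linalg.norm(d); P=np.eye(3)-np.outer(d,d); A=A+P; B=B+P@o
    return np.linalg.solve(A,B)
def crop(c,u0,v0,w,h,k): return cv2.resize(c["bgr"][v0:v0+h,u0:u0+w],None,fx=k,fy=k,interpolation=cv2.INTER_CUBIC)
def blob(c,u0,v0,w,h,thr):  # bright blob centroid + moments
    g=cv2.resize(cv2.cvtColor(c["bgr"][v0:v0+h,u0:u0+w],cv2.COLOR_BGR2GRAY),None,fx=8,fy=8,interpolation=cv2.INTER_LINEAR)
    n,l,s,ce=cv2.connectedComponentsWithStats((g>thr).astype(np.uint8))
    i=1+np.argmax(s[1:,4]); return (u0+(ce[i]+.5)/8-.5),s[i,2:4]/8
E
python3 - <<'E'
from h import *
t=load("top");s=load("side")
a=crop(t,228,140,100,95,6);b=crop(s,215,180,125,100,6)
cv2.imwrite("pics/tc.png",a);cv2.imwrite("pics/sc.png",b)
for c,r in((t,(390,212,26,26)),(s,(366,150,26,26))):
    for th in(150,175,200):
        try:
            p,wh=blob(c,*r,th);print(th,p,wh,onz(c,*p,.045))
        except Exception as e:print(e)
g=cv2.cvtColor(t["bgr"],cv2.COLOR_BGR2GRAY)
print(onz(t,276,188,.032))
E
```

```text
150 [402.61606093 401.57256909] [11.5   11.875] [-0.03631124 -0.23359758  0.045     ]
175 [402.60578862 401.57737495] [9.875 9.875] [-0.0363223  -0.23356933  0.045     ]
attempt to get argmax of an empty sequence
150 [377.96692789 376.27578368] [13.     8.625] [0.17821083 0.33047978 0.045     ]
175 [377.96225529 376.32149158] [11.875  7.625] [0.17818321 0.33056427 0.045     ]
200 [377.9420301  376.31894963] [10.625  6.375] [0.17821758 0.33057761 0.045     ]
[0.55618229 0.09949619 0.032     ]
```

View pics/tc.png

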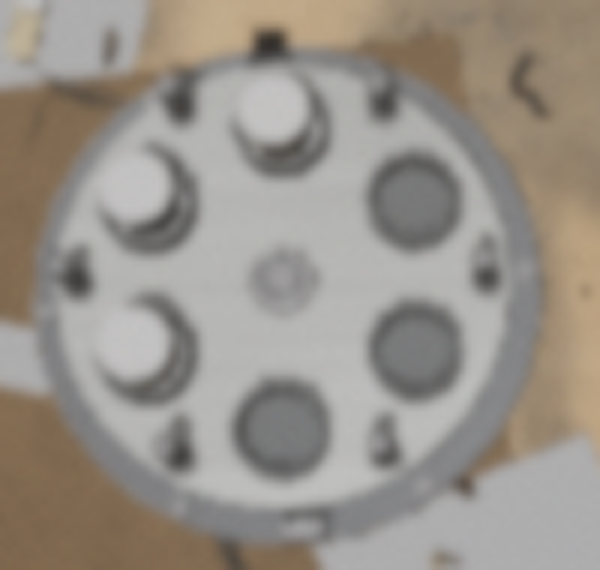

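View pics/sc.png

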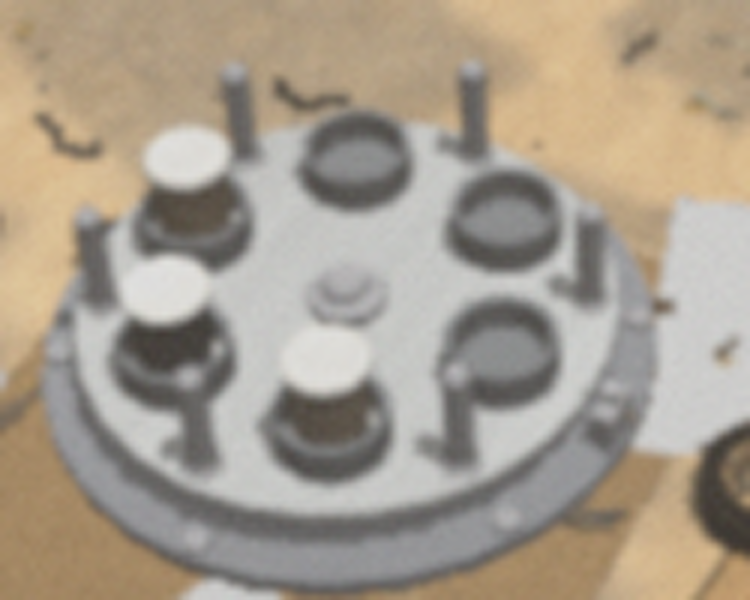

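Top crop: the hub is at crop (283,280) and the pointer at (305,523). The loading cup is at (282,428), so the tray sits rotated a little clockwise of the pointer. The side crop shows three empty cups on the right and the posts standing clear.

```bash
sed -i 's/return (u0+(ce\[i\]+.5)\/8-.5)/return np.array([u0,v0])+(ce[i]+.5)\/8-.5/' h.py
python3 - <<'E'
from h import *
t=load("top");s=load("side")
f=lambda u0,v0,x,y:(u0+(x+.5)/6-.5,v0+(y+.5)/6-.5)
p,_=blob(t,390,212,26,26,165);q,_=blob(s,366,150,26,26,185)
print("spool",onz(t,*p,.045),onz(s,*q,.045),tri(t,p,s,q))
T=[(272,107),(134,187),(132,342)];S=[(188,158),(167,290),(327,360)]
# top-of-spool blobs
def fine(c,uv,th,r=8):
    u,v=int(uv[0]),int(uv[1]); return blob(c,u-r,v-r,2*r+1,2*r+1,th)
sp=[]
for a,b in zip(T,S):
    pa,wa=fine(t,f(228,140,*a),192); pb,wb=fine(s,f(215,180,*b),205)
    x=tri(t,pa,s,pb); sp.append(onz(t,*pa,.08)); print("sp",x,onz(t,*pa,.08),onz(s,*pb,.08),wa,wb)
print("hub",onz(t,*f(228,140,283,280),.044),onz(s,*f(215,180,345,285),.044))
for n,a,b in(("L",(282,428),(502,350)),("N1",(415,351),(503,218)),("N2",(414,202),(355,158))):
    print(n,onz(t,*f(228,140,*a),.051),onz(s,*f(215,180,*b),.051))
print("pointer",onz(t,*f(228,140,305,521),.036),onz(s,*f(215,180,616,398),.036))
E
```

```text
spool [ 0.43975637 -0.26414669  0.045     ] [ 0.43840491 -0.26533884  0.045     ] [ 0.43890898 -0.26427892  0.04563306]
sp [0.63488497 0.10218724 0.0807539 ] [0.63579782 0.10259587 0.08      ] [0.63463963 0.10144014 0.08      ] [7.75  7.125] [12.875  8.5  ]
sp [0.5984039  0.16769002 0.08037304] [0.59939524 0.16819364 0.08      ] [0.59764094 0.16722502 0.08      ] [7.875 7.375] [14.875  9.625]
sp [0.52324467 0.16867242 0.08126736] [0.52452049 0.16938402 0.08      ] [0.52282836 0.16747852 0.08      ] [8.625 7.375] [15.125 10.5  ]
hub [0.55908804 0.10186166 0.044     ] [0.55816161 0.10395618 0.044     ]
L [0.48568468 0.10229072 0.051     ] [0.48002721 0.10961068 0.051     ]
N1 [0.52123888 0.03817988 0.051     ] [0.51790692 0.0455389  0.051     ]
N2 [0.59457399 0.03727975 0.051     ] [0.59158305 0.04449005 0.051     ]
pointer [0.44233526 0.09326609 0.036     ] [0.4349683 0.098354  0.036    ]
```

```bash
M='python3 -m jog'
$M '[[[0,0.75,0.86,0,0,0,0.1685],[0,0.75,0.86,0,0,0,0.1685],[0,0.75,0.86,0,0,0,0.1685],[0,0.75,0.86,0,0,0,0.1685]]]' && $M '[[[0,0.75,0.86,0,0,0,0.1685],[0,0.75,0.86,0,0,0,0.1685],[0,0.75,0.86,0,0,0,0.1685],[0,0.75,0.86,0,0,0,0.1685]]]'; $M '[[[0,0.75,0.86,0,0,0,0.1685],[0,0.75,0.86,0,0,0,0.1685],[0,0.75,0.86,0,0,0,0.1685],[0,0.75,0.86,0,0,0,0.1685]]]'
```

```text
clock: 0.7
eef_pos: [0.2155, -0.5217, 0.2391]
orientation: [-3.017, -0.875, -0.002]
wrist_force: [0.3, -0.8, 0.2]
finger_gap: 0.0884
grasp_force: 0.0
clock: 1.1
eef_pos: [0.289, -0.4375, 0.2389]
orientation: [2.83, 1.363, 0.0]
wrist_force: [0.3, -0.6, 0.7]
finger_gap: 0.0881
grasp_force: 0.0
clock: 1.5
eef_pos: [0.3635, -0.3525, 0.2387]
orientation: [2.563, 1.815, -0.0]
wrist_force: [-0.5, 0.1, -0.2]
finger_gap: 0.0882
grasp_force: 0.0
```

```bash
M='python3 -m jog'
$M '[[[0,0.75,0.88,0,0,0,0.1685],[0,0.75,0.88,0,0,0,0.1685],[0,0.75,0.88,-0.5,0,0,0.1685],[0,0.75,0.88,-1,0,0,0.1685],[0,0.75,0.88,-1,0,0,0.1685],[0,0.75,0.88,-1,0,0,0.1685]]]'
python3 - <<'E'
from h import *
for n,b,z in(("top",(390,212,26,26),165),("side",(366,150,26,26),185)):
    c=load(n); g=crop(c,*( (350,170,100,90) if n=="top" else (330,100,100,90)),4); cv2.imwrite(f"pics/{n}1.png",g)
a=cv2.imread("pics/top1.png");b=cv2.imread("pics/side1.png");cv2.imwrite("pics/g1.png",np.hstack([a,b]))
E
```

```text
clock: 2.1
eef_pos: [0.4362, -0.2665, 0.1384]
orientation: [-2.227, -2.214, 0.005]
wrist_force: [0.2, 0.0, 0.2]
finger_gap: 0.0885
grasp_force: 0.0
```

View pics/g1.png

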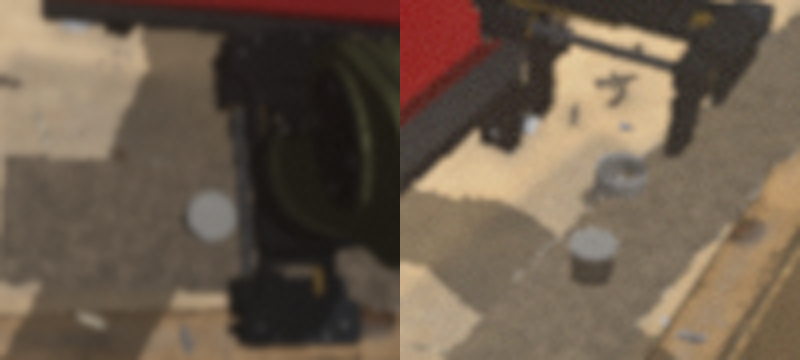

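The left half (top) shows the spool just beside the gripper, shifted by parallax. The right half (side) shows the open fingers above and behind it, with nothing in the way. Next I descend.

```bash
M='python3 -m jog'
$M '[[[0,0.03,0.02,-0.3,0,0,0],[0,0.03,0.02,-0.6,0,0,0],[0,0.03,0.02,-0.8,0,0,0],[0,0.03,0.02,-0.8,0,0,0]]]'
$M '[[[0,0,0,-0.2,0,0,0],[0,0,0,-0.36,0,0,0],[0,0,0,-0.36,0,0,0],[0,0,0,-0.36,0,0,0]]]'
python3 - <<'E'
from h import *
c=load("side"); cv2.imwrite("pics/s2.png",crop(c,310,90,130,110,5))
E
```

```text
clock: 2.6
eef_pos: [0.4409, -0.2628, 0.059]
orientation: [2.223, 2.219, -0.002]
wrist_force: [0.1, -0.5, -0.3]
finger_gap: 0.0885
grasp_force: 0.0
clock: 3.0
eef_pos: [0.4421, -0.2626, 0.0245]
orientation: [2.221, 2.218, 0.001]
wrist_force: [-0.1, 0.6, 0.3]
finger_gap: 0.0881
grasp_force: 0.0
```

View pics/s2.png

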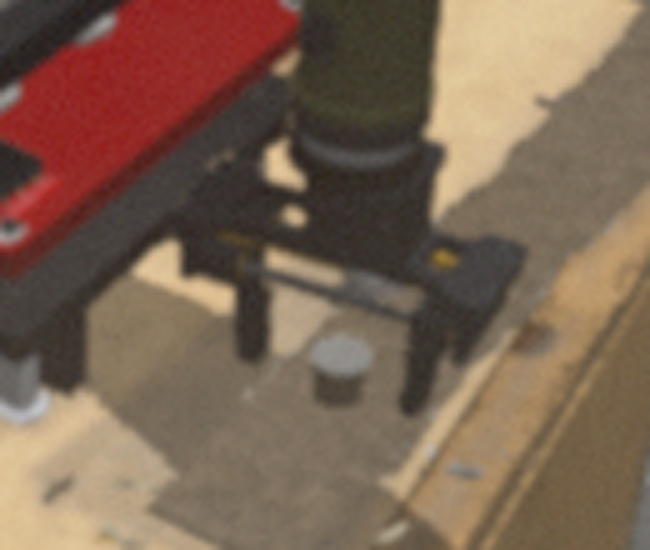

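Side crop: the fingertips are at (250,358) and (412,412), with the spool top between them at (341,357).

Run:
```python
from h import *
c=load("side"); s=ctrl.sense();e=s["eef_pos"]
P=[e,e+[.05,0,0],e-[.05,0,0],e+[0,.01,0],[.439,-.2645,.045]]
print(e,((px(c,P)-[310,90]+.5)*5).round(1))
q,_=blob(c,366,145,26,30,130);print(onz(c,*q,.045),(q-[310,90]+.5)*5)
```

```text
[ 0.44210067 -0.26238849  0.02443336] [[331.5 383.1]
 [253.3 357.7]
 [411.9 409.1]
 [324.5 392.5]
 [340.8 354.5]]
[ 0.47298123 -0.28308486  0.045     ] [300.05559755 320.36541216]
```

```bash
M='python3 -m jog'
$M '[[[0,-0.03,-0.02,-0.03,0,0,0],[0,-0.03,-0.02,-0.03,0,0,0],[120,-0.03,-0.02,-0.03,0,0,0],[160,-0.03,-0.02,-0.03,0,0,0],[200,-0.03,-0.02,-0.03,0,0,0],[200,-0.03,-0.02,-0.03,0,0,0],[200,-0.03,-0.02,-0.03,0,0,0],[200,-0.03,-0.02,-0.03,0,0,0],[200,-0.03,-0.02,-0.03,0,0,0]]]' 10
```

```text
clock: 4.0
eef_pos: [0.4381, -0.2635, 0.0197]
orientation: [-2.221, -2.221, -0.0]
wrist_force: [-0.7, -0.5, -0.2]
finger_gap: 0.0345
grasp_force: 0.1
```

```bash
M='python3 -m jog'
$M '[[[220,0,0,0,0,0,0],[220,0,0,0,0,0,0],[220,0,0,0,0,0,0],[220,0,0,0,0,0,0]]]'
```

```text
clock: 4.4
eef_pos: [0.4381, -0.2636, 0.0197]
orientation: [2.221, 2.221, 0.0]
wrist_force: [0.8, 0.3, 0.5]
finger_gap: 0.0316
grasp_force: 9.8
```

```bash
M='python3 -m jog'
$M '[[[220,0,0,0.2,0,0,0],[220,0,0,0.5,0,0,0],[220,0,0,0.8,0,0,0],[220,0,0,1,0,0,0],[220,0,0,1,0,0,0]]]' |tail -2
for i in 1; do $M '[[[220,0.12,0.3,0.2,0,0,0],[220,0.12,0.6,0.4,0,0,0],[220,0.12,0.9,0.4,0,0,0],[220,0.12,0.9,0.4,0,0,0]]]'
$M '[[[220,0.12,0.3,0,0,0,0],[220,0.12,0.6,0,0,0,0],[220,0.12,0.9,0,0,0,0],[220,0.12,0.9,0,0,0,0]]]'|tail -5
$M '[[[220,0.12,0.3,0,0,0,0],[220,0.12,0.6,0,0,0,0],[220,0.12,0.9,0,0,0,0],[220,0.12,0.9,0,0,0,0]]]'|tail -5
$M '[[[220,0.1,0.3,0,0,0,0],[220,0.1,0.6,0,0,0,0],[220,0.1,0.97,0,0,0,0],[220,0.1,0.97,0,0,0,0],[220,0.1,0.97,0,0,0,0]]]'
done
python3 - <<'E'
from h import *
c=load("side"); cv2.imwrite("pics/s3.png",crop(c,215,130,130,140,4))
d=load("top"); cv2.imwrite("pics/t3.png",crop(d,228,140,100,140,4))
cv2.imwrite("pics/m3.png",np.hstack([cv2.imread("pics/s3.png"),np.ascontiguousarray(cv2.imread("pics/t3.png")[:,:280])]))
cv2.imwrite("pics/side3.png",c["bgr"])
E
```

```text
finger_gap: 0.0317
grasp_force: 9.9
clock: 5.3
eef_pos: [0.4505, -0.1689, 0.1597]
orientation: [-2.212, -2.228, -0.003]
wrist_force: [-0.3, 0.6, 0.2]
finger_gap: 0.0314
grasp_force: 9.9
eef_pos: [0.4622, -0.0796, 0.159]
orientation: [-2.212, -2.227, -0.002]
wrist_force: [0.6, -0.3, -0.3]
finger_gap: 0.0317
grasp_force: 9.9
eef_pos: [0.4745, 0.0099, 0.1592]
orientation: [-2.214, -2.227, -0.003]
wrist_force: [0.1, -0.2, -0.2]
finger_gap: 0.0315
grasp_force: 9.9
clock: 6.6
eef_pos: [0.4841, 0.1022, 0.159]
orientation: [2.221, 2.221, -0.003]
wrist_force: [-0.2, -0.3, -0.2]
finger_gap: 0.0312
grasp_force: 9.9
```

View pics/m3.png

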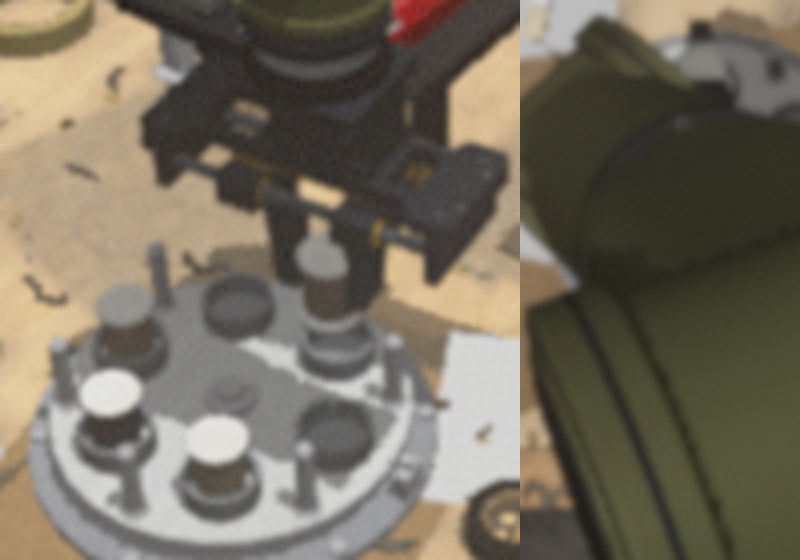

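The side half shows the spool held upright over the loading cup at about crop (325,300). The top view is blocked by the arm. I'll lower it to just above the rim and measure in the side view.

```bash
M='python3 -m jog'
$M '[[[220,0,0.02,-0.3,0,0,0],[220,0,0.02,-0.6,0,0,0],[220,0,0.02,-0.8,0,0,0],[220,0,0.02,-0.8,0,0,0],[220,0,0.02,-0.8,0,0,0]]]'
python3 - <<'E'
from h import *
c=load("side"); e=ctrl.sense()["eef_pos"];print(e)
im=crop(c,265,165,70,75,8)
K=lambda p:((px(c,p)-[265,165]+.5)*8).round().astype(int)
th=np.linspace(0,2*np.pi,60)
circ=lambda x,y,z,r:np.c_[x+r*np.cos(th),y+r*np.sin(th),0*th+z]
j=im.copy()
cv2.polylines(j,[K(circ(.4846,.1035,.051,.0195))],True,(0,0,255),1)
cv2.polylines(j,[K(circ(.4846,.1035,.051,.0235))],True,(0,255,255),1)
cv2.polylines(j,[K(circ(e[0],e[1]-.0007,e[2]-.0197+.045,.018))],True,(0,255,0),1)
cv2.polylines(j,[K(circ(e[0],e[1]-.0007,e[2]-.0197,.018))],True,(0,255,0),1)
cv2.imwrite("pics/s4.png",j)
E
```

```text
clock: 7.2
eef_pos: [0.4842, 0.104, 0.0798]
orientation: [2.223, 2.219, -0.002]
wrist_force: [0.5, 0.5, -0.5]
finger_gap: 0.0316
grasp_force: 9.9
[0.4846564  0.10446731 0.0803793 ]
```

View pics/s4.png

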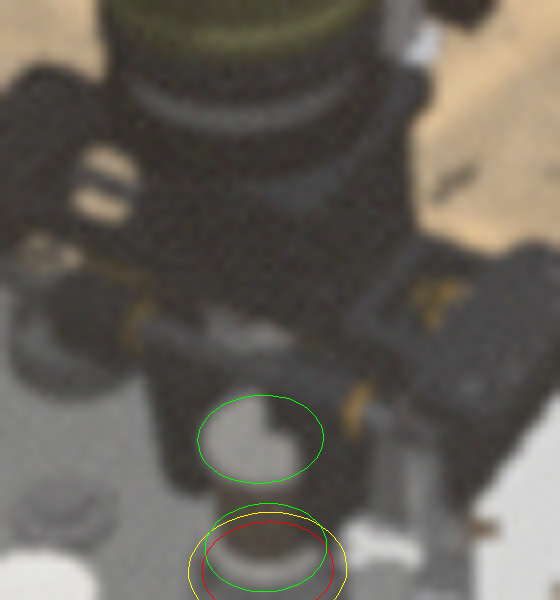

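The predicted outlines match the spool's flanges, and the cup sits directly below. Next is a careful descent.

```bash
M='python3 -m jog'
$M '[[[220,0,-0.002,-0.04,0,0,0],[220,0,-0.002,-0.07,0,0,0],[220,0,-0.002,-0.09,0,0,0],[220,0,-0.002,-0.105,0,0,0],[220,0,-0.002,-0.105,0,0,0]]]'
$M '[[[220,0,0,-0.01,0,0,0],[220,0,0,-0.02,0,0,0],[220,0,0,-0.02,0,0,0]]]'
```

```text
clock: 7.75
eef_pos: [0.4841, 0.1053, 0.0691]
orientation: [-2.221, -2.222, 0.0]
wrist_force: [-0.2, -0.8, -0.3]
finger_gap: 0.0312
grasp_force: 9.9
clock: 8.05
eef_pos: [0.4841, 0.1052, 0.0671]
orientation: [-2.221, -2.222, 0.0]
wrist_force: [0.2, 0.3, -0.5]
finger_gap: 0.0313
grasp_force: 9.9
```

```bash
M='python3 -m jog'
$M '[[[220,0,0,-0.02,0,0,0],[220,0,0,-0.04,0,0,0],[220,0,0,-0.06,0,0,0],[220,0,0,-0.06,0,0,0]]]'
$M '[[[220,0,0,-0.015,0,0,0],[220,0,0,-0.03,0,0,0],[220,0,0,-0.045,0,0,0],[220,0,0,-0.045,0,0,0]]]'
```

```text
clock: 8.45
eef_pos: [0.4839, 0.1052, 0.0609]
orientation: [-2.221, -2.221, 0.001]
wrist_force: [0.5, -0.2, -0.3]
finger_gap: 0.0312
grasp_force: 9.9
clock: 8.85
eef_pos: [0.484, 0.1052, 0.0566]
orientation: [-2.221, -2.222, 0.0]
wrist_force: [-0.0, -0.0, -0.4]
finger_gap: 0.0317
grasp_force: 9.9
```

Bottom is about 2 mm above the cup floor, with no contact force so far.

```bash
M='python3 -m jog'
$M '[[[220,0,0,-0.005,0,0,0],[220,0,0,-0.01,0,0,0],[220,0,0,-0.013,0,0,0],[220,0,0,-0.013,0,0,0]]]'
$M '[[[220,0,0,-0.003,0,0,0],[220,0,0,-0.006,0,0,0],[220,0,0,-0.006,0,0,0]]]'
```

```text
clock: 9.25
eef_pos: [0.4841, 0.1052, 0.0554]
orientation: [2.221, 2.221, 0.0]
wrist_force: [-0.3, -0.2, -0.0]
finger_gap: 0.0315
grasp_force: 9.9
clock: 9.55
eef_pos: [0.4841, 0.1052, 0.0548]
orientation: [2.221, 2.221, -0.0]
wrist_force: [-0.8, 0.9, -0.0]
finger_gap: 0.0313
grasp_force: 9.9
```

```bash
M='python3 -m jog'
$M '[[[220,0,0,-0.004,0,0,0],[220,0,0,-0.007,0,0,0],[220,0,0,-0.007,0,0,0]]]'
$M '[[[150,0,0,0,0,0,0],[130,0,0,0,0,0,0],[110,0,0,0,0,0,0],[95,0,0,0,0,0,0],[95,0,0,0,0,0,0]]]'
```

```text
clock: 9.85
eef_pos: [0.4844, 0.1053, 0.0545]
orientation: [2.221, 2.221, 0.001]
wrist_force: [0.2, 0.2, 5.9]
finger_gap: 0.0314
grasp_force: 9.5
clock: 10.35
eef_pos: [0.484, 0.1052, 0.054]
orientation: [-2.221, -2.221, 0.0]
wrist_force: [0.4, 0.7, 0.4]
finger_gap: 0.0549
grasp_force: 0.0
```

The floor contact gave 5.9 N and the spool is released. I'll lift straight up, close the fingers, go to the far side of the post, and check the seating.

```bash
M='python3 -m jog'
$M '[[[95,0,0,0.1,0,0,0],[95,0,0,0.3,0,0,0],[95,0,0,0.6,0,0,0],[95,0,0,1,0,0,0],[95,0,0,1,0,0,0]]]'
$M '[[[255,-0.09,-0.3,0,0,0,0],[255,-0.18,-0.6,0,0,0,0],[255,-0.18,-0.88,0,0,0,0],[255,-0.18,-0.88,0,0,0,0],[255,-0.18,-0.88,0,0,0,0],[255,-0.18,-0.88,0,0,0,0]]]'
python3 - <<'E'
from h import *
c=load("side");q,w=blob(c,286,222,26,26,150)
for cx in((.484,.1045,.08),(.484,.1045,.095),(.472,.0545,.085)): print(cx,px(c,cx))
cv2.imwrite("pics/s5.png",crop(c,215,150,130,120,5))
E
```

```text
clock: 10.85
eef_pos: [0.4866, 0.1062, 0.1586]
orientation: [2.219, 2.218, 0.012]
wrist_force: [1.2, 1.1, -0.4]
finger_gap: 0.0552
grasp_force: 0.0
clock: 11.45
eef_pos: [0.4663, 0.0184, 0.1542]
orientation: [-2.22, -2.223, -0.002]
wrist_force: [-0.6, -0.1, -0.8]
finger_gap: 0.0093
grasp_force: 0.0
(0.484, 0.1045, 0.08) [[297.49175937 227.4002663 ]]
(0.484, 0.1045, 0.095) [[297.26414464 222.86178278]]
(0.472, 0.0545, 0.085) [[312.52158322 214.49008667]]
```

View pics/s5.png

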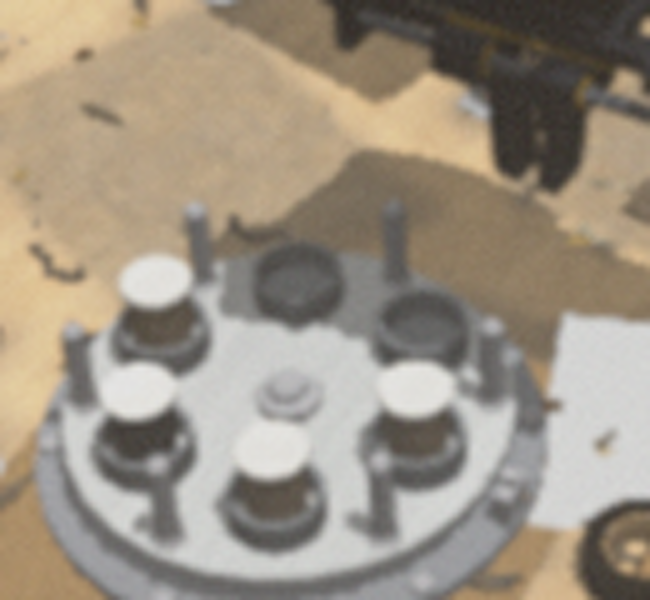

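The spool sits in the cup like the others: its top is at crop (415,388), which is where the fully-home position projects. The post top at (493,327) is also as predicted. I'll go down behind the post.

```bash
M='python3 -m jog'
$M '[[[255,0,-0.02,-0.3,0,0,0],[255,0,-0.02,-0.6,0,0,0],[255,0,-0.02,-0.92,0,0,0],[255,0,-0.02,-0.92,0,0,0],[255,0,-0.02,-0.92,0,0,0]]]'
$M '[[[255,0,0.05,0,0,0,0],[255,0,0.1,0,0,0,0],[255,0,0.15,0,0,0,0],[255,0,0.2,0,0,0,0],[255,0,0.22,0,0,0,0],[255,0,0.24,0,0,0,0],[255,0,0.26,0,0,0,0],[255,0,0.28,0,0,0,0],[255,0,0.3,0,0,0,0]]]'
```

```text
clock: 12.0
eef_pos: [0.4659, 0.0162, 0.0622]
orientation: [-2.219, -2.223, 0.001]
wrist_force: [0.7, -0.9, 0.2]
finger_gap: 0.0005
grasp_force: 0.0
clock: 12.9
eef_pos: [0.4649, 0.0425, 0.062]
orientation: [2.224, 2.218, -0.008]
wrist_force: [-0.4, -6.8, 1.3]
finger_gap: 0.0006
grasp_force: 2.6
```

```bash
M='python3 -m jog'
$M '[[[255,0,0.03,0,0,0,0],[255,0,0.06,0,0,0,0],[255,0,0.09,0,0,0,0],[255,0,0.12,0,0,0,0],[255,0,0.15,0,0,0,0],[255,0,0.18,0,0,0,0],[255,0,0.2,0,0,0,0],[255,0,0.22,0,0,0,0]]]'
$M '[[[255,0,0.03,0,0,0,0],[255,0,0.06,0,0,0,0],[255,0,0.09,0,0,0,0],[255,0,0.11,0,0,0,0],[255,0,0.13,0,0,0,0],[255,0,0.15,0,0,0,0],[255,0,0.16,0,0,0,0]]]'
```

```text
clock: 13.7
eef_pos: [0.4594, 0.0603, 0.0614]
orientation: [-2.226, -2.216, 0.029]
wrist_force: [-7.1, -10.1, 4.0]
finger_gap: 0.0003
grasp_force: 5.7
clock: 14.4
eef_pos: [0.4576, 0.0747, 0.061]
orientation: [-2.226, -2.215, 0.036]
wrist_force: [-9.9, -13.0, 0.7]
finger_gap: 0.0005
grasp_force: 6.3
```

```bash
M='python3 -m jog'
$M '[[[255,-0.04,0.03,0,0,0,0],[255,-0.06,0.05,0,0,0,0],[255,-0.06,0.07,0,0,0,0],[255,-0.06,0.09,0,0,0,0],[255,-0.06,0.1,0,0,0,0],[255,-0.06,0.1,0,0,0,0]]]'
python3 - <<'E'
from h import *
c=load("side"); cv2.imwrite("pics/s6.png",crop(c,215,150,130,120,5))
E
```

```text
clock: 15.0
eef_pos: [0.4607, 0.0942, 0.0623]
orientation: [-2.22, -2.222, -0.003]
wrist_force: [-1.1, 0.1, 0.2]
finger_gap: 0.0007
grasp_force: 0.0
```

View pics/s6.png

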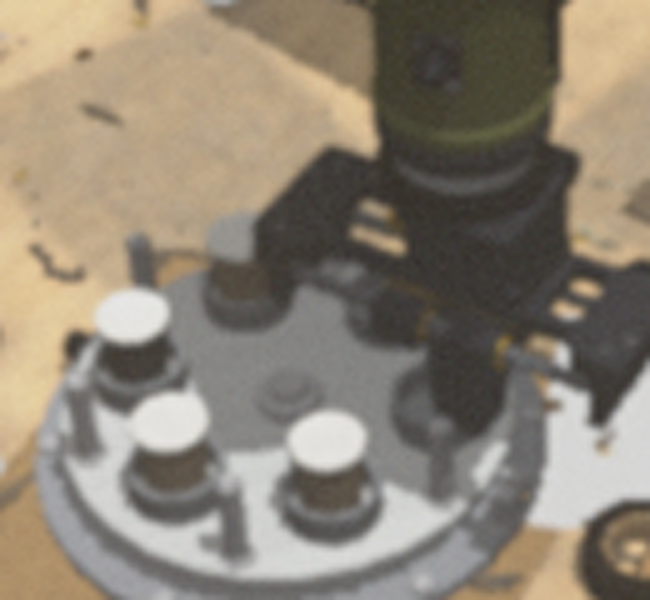

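The tray ran on past half way and its post is now ahead of and clear of the fingers, with no contact force. I'll back off, lift away, and measure the tray angle.

```bash
M='python3 -m jog'
$M '[[[255,0,-0.1,0,0,0,0],[255,0,-0.15,0.1,0,0,0],[255,0,-0.15,0.5,0,0,0],[255,0,-0.15,1,0,0,0],[255,0,-0.15,1,0,0,0]]]' >/dev/null
$M '[[[255,-0.1,-0.4,0.2,0,0,0],[255,-0.1,-0.8,0.4,0,0,0],[255,-0.1,-1,0.5,0,0,0],[255,-0.1,-1,0.5,0,0,0]]]'>/dev/null
$M '[[[255,0,-0.4,0,0,0,0],[255,0,-0.8,0,0,0,0],[255,0,-1,0,0,0,0],[255,0,-1,0,0,0,0],[255,0,-1,0,0,0,0]]]'
python3 - <<'E'
from h import *
t=load("top");s=load("side")
for n,c,th in(("top",t,185),("side",s,195)):
    m=(cv2.resize(cv2.cvtColor(c["bgr"],cv2.COLOR_BGR2GRAY),None,fx=4,fy=4)>th).astype(np.uint8)
    k,l,st,ce=cv2.connectedComponentsWithStats(m)
    for i in range(1,k):
        p=onz(c,*((ce[i]+.5)/4-.5),.08); r=p[:2]-[.5597,.1032]
        if 400<st[i,4]<4000 and .06<np.hypot(*r)<.09: print(n,p.round(4),np.hypot(*r).round(4),np.degrees(np.arctan2(r[1],r[0])).round(1),st[i,2:])
cv2.imwrite("pics/end.png",np.hstack([crop(s,215,150,130,120,3),crop(t,228,130,120,120,3)]))
E
```

```text
clock: 16.45
eef_pos: [0.4499, -0.1206, 0.2118]
orientation: [-2.22, -2.221, -0.001]
wrist_force: [-0.9, 0.3, 0.3]
finger_gap: 0.0002
grasp_force: 0.0
side [0.6129 0.0489 0.08  ] 0.076 -45.6 [  55   36 1581]
```

View pics/end.png

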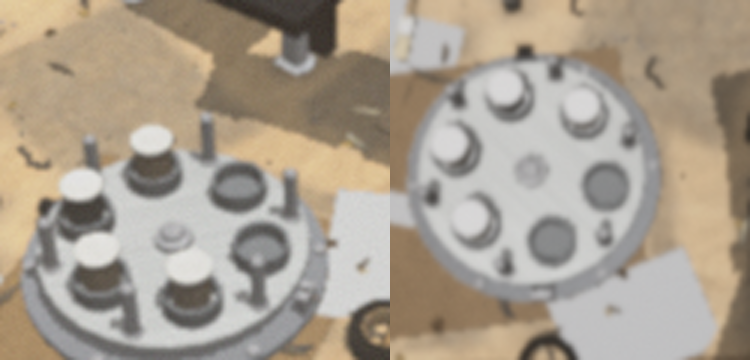

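The final picture shows all four spools upright. The tray has turned one click but stopped a little short. I'll measure how short.

Run:
```python
from h import *
t=load("top");s=load("side")
for n,c,ths in(("top",t,(187,190,193)),("side",s,(190,200,205))):
  for th in ths:
    m=(cv2.resize(cv2.cvtColor(c["bgr"],cv2.COLOR_BGR2GRAY),None,fx=4,fy=4,interpolation=cv2.INTER_LINEAR)>th).astype(np.uint8)
    m=cv2.morphologyEx(m,cv2.MORPH_OPEN,np.ones((13,13),np.uint8))
    k,l,st,ce=cv2.connectedComponentsWithStats(m)
    for i in range(1,k):
        p=onz(c,*((ce[i]+.5)/4-.5),.08); r=p[:2]-[.5597,.1032]
        if 300<st[i,4]<4000 and .06<np.hypot(*r)<.09: print(n,th,np.hypot(*r).round(4),np.degrees(np.arctan2(r[1],r[0])).round(1))
# base direction: click block (z~.03) and pointer in top view, crop coords of tc.png
f=lambda x,y,z:onz(t,228+(x+.5)/6-.5,140+(y+.5)/6-.5,z)
a=f(270,45,.03);b=f(305,523,.036);d=(a-b)[:2];print(a,b,np.degrees(np.arctan2(d[1],d[0])))
```

```text
top 187 0.0802 72.1
top 190 0.0794 73.2
top 193 0.0788 73.4
side 190 0.0763 -45.6
side 190 0.0856 -148.2
side 200 0.0758 -45.6
side 200 0.0754 14.7
side 205 0.0758 -45.7
side 205 0.0751 14.5
side 205 0.0741 75.5
side 205 0.0736 136.3
[0.68193962 0.10867946 0.03      ] [0.44137213 0.09327677 0.036     ] 3.663447981744698
```

It is about 0.19 rad short of the true place, which is borderline. I'll nudge the same post a few degrees further, gently.

```bash
M='python3 -m jog'
$M '[[[255,0.07,0.4,0,0,0,0],[255,0.07,0.8,0,0,0,0],[255,0.07,1,0,0,0,0],[255,0.07,1,0,0,0,0]]]' >/dev/null
$M '[[[255,0.07,0.4,0,0,0,0],[255,0.07,0.8,0,0,0,0],[255,0.07,1.0,0,0,0,0],[255,0.07,1.0,0,0,0,0],[255,0.07,1.0,-0.4,0,0,0],[255,0.07,1.0,-0.8,0,0,0],[255,0.07,1.0,-0.8,0,0,0]]]'
$M '[[[255,0.02,0.15,-0.3,0,0,0],[255,0.02,0.15,-0.5,0,0,0],[255,0.02,0.15,-0.7,0,0,0],[255,0.02,0.15,-0.7,0,0,0]]]'
```

```text
clock: 17.75
eef_pos: [0.4613, 0.0752, 0.1288]
orientation: [-2.221, -2.218, 0.014]
wrist_force: [0.1, 0.7, 0.1]
finger_gap: 0.0005
grasp_force: 0.0
clock: 18.15
eef_pos: [0.466, 0.0919, 0.0618]
orientation: [2.222, 2.22, -0.004]
wrist_force: [-0.8, 0.2, 0.6]
finger_gap: 0.0005
grasp_force: 0.0
```

```bash
python3 -m jog '[[[255,0,0.05,0,0,0,0],[255,0,0.1,0,0,0,0],[255,0,0.13,0,0,0,0],[255,0,0.16,0,0,0,0],[255,0,0.19,0,0,0,0],[255,0,0.21,0,0,0,0],[255,0,0.23,0,0,0,0]]]'
```

```text
clock: 18.85
eef_pos: [0.4663, 0.116, 0.0622]
orientation: [2.221, 2.221, -0.0]
wrist_force: [0.8, -0.9, 0.2]
finger_gap: 0.0005
grasp_force: 0.6
```

```bash
python3 -m jog '[[[255,0,0.02,0,0,0,0],[255,0,0.04,0,0,0,0],[255,0,0.06,0,0,0,0],[255,0,0.08,0,0,0,0],[255,0,0.1,0,0,0,0],[255,0,0.12,0,0,0,0],[255,0,0.13,0,0,0,0],[255,0,0.13,0,0,0,0]]]'
```

```text
clock: 19.65
eef_pos: [0.4663, 0.1292, 0.0622]
orientation: [2.221, 2.221, 0.0]
wrist_force: [3.1, -3.1, 0.6]
finger_gap: 0.0004
grasp_force: 1.7
```

Moved with about 4 N. I'll back away and check.

```bash
M='python3 -m jog'
$M '[[[255,0,-0.1,0,0,0,0],[255,0,-0.2,0.1,0,0,0],[255,0,-0.25,0.5,0,0,0],[255,0,-0.25,1,0,0,0],[255,0,-0.25,1,0,0,0]]]' >/dev/null
$M '[[[255,-0.1,-0.4,0.2,0,0,0],[255,-0.1,-0.8,0.4,0,0,0],[255,-0.1,-1,0.5,0,0,0],[255,-0.1,-1,0.5,0,0,0]]]'>/dev/null
$M '[[[255,0,-0.4,0,0,0,0],[255,0,-0.8,0,0,0,0],[255,0,-1,0,0,0,0],[255,0,-1,0,0,0,0],[255,0,-1,0,0,0,0]]]'
python3 - <<'E'
from h import *
s=load("side")
for th in(200,205,208):
    m=(cv2.resize(cv2.cvtColor(s["bgr"],cv2.COLOR_BGR2GRAY),None,fx=4,fy=4,interpolation=cv2.INTER_LINEAR)>th).astype(np.uint8)
    m=cv2.morphologyEx(m,cv2.MORPH_OPEN,np.ones((13,13),np.uint8))
    k,l,st,ce=cv2.connectedComponentsWithStats(m)
    for i in range(1,k):
        p=onz(s,*((ce[i]+.5)/4-.5),.08); r=p[:2]-[.5597,.1032]
        if 300<st[i,4]<4000 and .06<np.hypot(*r)<.09: print(th,np.hypot(*r).round(4),np.degrees(np.arctan2(r[1],r[0])).round(1))
E
```

```text
clock: 21.05
eef_pos: [0.4559, -0.094, 0.2115]
orientation: [-2.218, -2.222, -0.001]
wrist_force: [1.1, 1.1, 0.2]
finger_gap: 0.0004
grasp_force: 0.0
200 0.0759 -55.0
200 0.0751 5.1
205 0.0759 -55.0
205 0.0749 5.0
205 0.0748 65.6
205 0.0735 126.4
208 0.0758 -54.9
208 0.0748 5.0
208 0.0748 65.6
208 0.0737 126.3
```

The spool is now at about 126°, against a target of 123.7°. It sits at the same height as the others and the robot is clear.

```bash
python3 -c "
from plant import ctrl
print(ctrl.sign_off())"
```

```text
the job is handed in; nothing more can be done
None
```

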